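Shut the bar on the pink tube rack's dock

ROBOT

A 7-joint arm with a two-finger parallel gripper is mounted at the origin on a cart in front of the work surface, level with it; the furniture and walls round the work are solid. World frame = base frame: x ahead of the robot, y to its left, z up, the work surface at z = 0. Lengths are in m, angles in rad, forces in N, time in s.
With the tool pointing down it reaches from about 0.35 to 0.9 m from the base axis. Payload 8.1 kg.
Tool frame: the origin (TCP) lies at the very end of the fingers, on their centre line; the grasp point (between the pads) lies 19 mm behind it; x points along the fingers, y is the direction in which the jaws open and shut, and the axes are right-handed (so a half turn about x gives the same grasp; the last joint's range is limited). The gripper opens to 92 mm and grips with 3 to 60 N. Pads are 19 mm wide; open, the fingers measure 130 mm over their backs; the gripper's body (75 mm by 190 mm) begins 47 mm behind the grasp point.
Start: joints at [-1.415, 0.434, 0.025, 1.573, -0.012, 1.134, -0.075], TCP at [0.16, 0.604, 0.227] pointing down, gripper open.
Joint ranges: [-2.62, 2.62], [-0.44, 2.09], [-1.27, 1.32], [0.08, 2.57], [-1.32, 4.46], [0.12, 2], [-2.74, 2.74]. Speed limits (rad/s): [2.22, 2.22, 3.01, 3.01, 3.14, 3.14, 3.14].

INTERFACE

Orientations are given as a unit quaternion [w, x, y, z].
In Python, from workcell import observe, vision, job_done gives the robot as it stands.
- The arm moves only by the shell command python3 -m inch 'ROWS' [FORCE]. ROWS is JSON, a list of rows, each an object of numbers: "wx", "wy", "wz": the turn, a rotation vector about the tool's x, y, z in units of 5 degrees (1.0 is 5 degrees); "tx", "ty", "tz": the shift along the tool's x, y, z in units of 30 mm (1.0 is 30 mm); "jaw": the opening, from 0 (shut) to 1 (fully open). A call has 1 to 12 rows; each row is the pose to reach, as a shift and turn from the pose commanded when the call began, along the tool's axes at that moment; what a row does not reach only later rows make up. A row lasts 1/12 s, in which the tool goes at most 41.7 mm and 7.16 degrees, less where a joint would pass 70% of its speed; a pose out of reach is approached as far as the arm can. A call with a gripper value outside its range is refused whole. The fingers move at their own pace and stop on an object; FORCE is the grip in N (left out, the last holds). Time passes only in rows, so rows that repeat a pose let the fingers close. It gives the time, the measured TCP pose, the force and the opening at its end, in the units of the state.
- observe(): the state, without advancing time (a new reading comes with each control period).
- vision.get_image(name): name is "scene" or "top" or "wrist"; returns a dict with "color" (400x640x3 uint8, blue, green, red), "mtx" (3x3 intrinsics, pixels), "k1" (the pictures are not rectified: a ray, as slopes to the right and down, at radius r is drawn at 1 + k1 r^2 times it, then the intrinsics apply), "extrinsics" (4x4, takes a point from world to camera coordinates). Camera axes: x right, y down, z forward; pixel columns grow to the right and rows downward; lengths in m; the calibration is good to about 2 mm. A picture is of the moment at which its call begins. There is no depth.
- job_done(): hands the job in, once; it reports no verdict.
The state is a dict: "time": time; "joint_positions": joint angles; "joint_velocities": joint speeds; "joint_efforts": joint torques, N m; "tool_pos": TCP position; "ee_rot": TCP orientation; "ft_force": force on the tool from outside, world axes, zero at the start; "ft_torque": the same for the moment, N m; "finger_gap": finger opening in m.
Only numpy, scipy, OpenCV 4.12 (cv2) and the standard library are available. Lean on these libraries where they do the work, as an engineer would, in place of code of your own. Each camera call takes 0.05 s, during which the arm holds its last target. There are 200 camera calls.

TASK

Two tube racks stand in open docks, each with a swinging bar across its front. The pink rack is fully loaded: push the free end of its dock's bar round until the bar is fully home against its stop, so that the rack cannot slide out, and let go. The other rack is still being filled, so leave its bar open as it is.

Things in the scene. Friction and masses are not known exactly. Their poses are not given: they have to be found in the camera images.
- pink_bar (a joint): Swing angle of the aluminium bar of the grey dock that holds the rack with the pink base (rad). 0 = shut, the bar lying along the dock's front against the stop block; it grows as the bar swings out towards the robot, clockwise seen from above, to at most 1.3. So pushing the bar shut turns it anticlockwise seen from above. The pin is slightly stiff (under 1 N at the free end) and the bar stays where it is left.
- pink_bar_pivot (a point): Centre of that bar's upright pin, at the dock's front left corner (seen from the robot), half-way up the bar; fixed to the dock. Axes: z up, -y along the shut bar from the pin to the stop, -x out of the dock's front, away from the rack. The dock is a fixed grey plate 136 x 240 mm, 8 mm thick, that reaches 14 mm out (-x) from the pin's centre; the pin's head tops out at 38 mm above the worktop.
- pink_bar_end (a point): Point on the centre line of that bar near its free end, 190 mm from the pin, half-way up the bar (22 mm above the worktop). The bar is 10 mm thick and 20 mm high (12 to 32 mm above the worktop) and ends 10 mm further out. A black upright peg, 14 mm in diameter, stands at this point and tops out at 62 mm above the worktop. The rack with its tubes reaches 69 mm above the worktop, about 6 mm behind the shut bar.
- green_bar_end (a point): The same point of the like bar on the other dock, which holds the rack with the green base: to be left alone.

How it is judged:
At the end, for the whole second after the job is handed in: The pink rack's bar is shut to within 0.06 rad (about 11 mm at its free end) of its stop, and the end of the other bar is within 30 mm of where it was (value of joint pink_bar below 0.06 rad and distance of green_bar_end from where it was at the start of the episode below 0.03 m); the robot touches nothing.
It fails at once if the other rack's bar is moved by more than 30 mm (distance of green_bar_end from where it was at the start of the episode above 0.03 m).
It also fails if it takes over 32 s, if anything falls off the work surface, if the arm or the gripper's body presses on something with over 40 N, if the wrist force passes 120 N, or if a joint passes its speed limit or range.

## Working session

There is one attempt and no reset: what is moved stays moved. The work goes in short steps, Python scripts to look and compute and a shell command to move; the robot and the scene stay as the last step left them, time stands still between calls to the robot, and variables do not carry over. Pictures are saved under pics/ and viewed, about 8 in all and at most 12, crops included, and the job is handed in when it is done.

```bash
mkdir -p pics
cat > h.py <<'E'
import numpy as np, cv2
from workcell import observe, vision
def snap(n,f):
    d=vision.get_image(n); cv2.imwrite('pics/'+f,d['color']); np.savez('pics/'+f+'.npz',**{k:d[k] for k in('mtx','k1','extrinsics')}); return d
def ray(f,u,v,z):
    d=np.load('pics/'+f+'.npz'); K=d['mtx'];E=d['extrinsics'];k=float(d['k1'])
    p=cv2.undistortPoints(np.array([[[u,v]]],float),K,np.array([k,0,0,0.]))[0,0]
    R=E[:3,:3];c=-R.T@E[:3,3];r=R.T@np.array([*p,1]); return c+r*(z-c[2])/r[2]
E
python3 - <<'E'
from h import *
snap('top','top1.png');snap('scene','scene1.png')
s=observe();print(s['time'],s['tool_pos'],s['ee_rot'],s['finger_gap'])
E
```

```text
0.1 [0.15994146 0.60371636 0.22602503] [ 0.70117922  0.09078825  0.7011987  -0.09179091] 0.09164097222749153
```

View pics/top1.png

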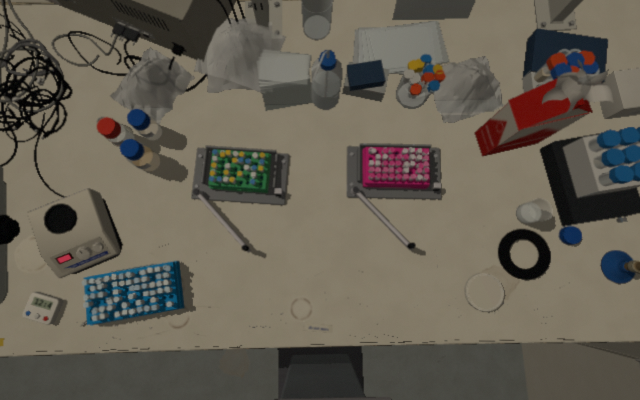

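View pics/scene1.png

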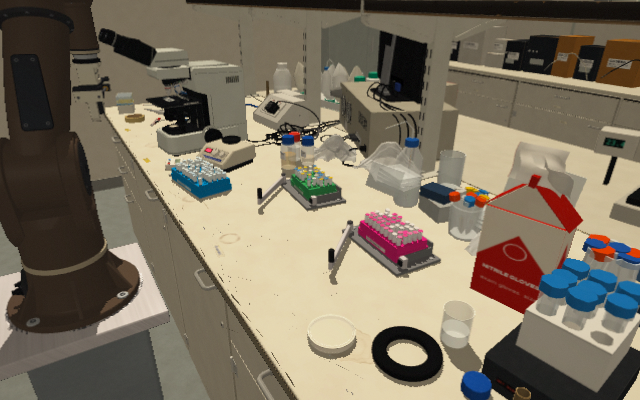

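The top view shows the pink dock with its pin at about (361,189) and black peg at (411,245). The green dock's pin is at (202,188) and its peg at (247,247).

Run:
```python
from h import *
from scipy.spatial.transform import Rotation as R
np.set_printoptions(precision=4,suppress=True)
f='top1.png'
for n,u,v,z in [('pivot',361,189,.038),('peg',411.5,245.5,.062),('peg0',411.5,245.5,.04),('stop',437,190,.03),('gpiv',203,188,.038),('gpeg',246,247,.062),('cornerFL',348,198,.008),('cornerFR',440,199,.008),('cornerBL',350,146,.008)]:
  print(n,ray(f,u,v,z))
q=observe()['ee_rot'];print(R.from_quat(np.r_[q[1:],q[0]]).as_matrix())
im=cv2.imread('pics/top1.png')[130:270,180:460];cv2.imwrite('pics/c1.png',cv2.resize(im,None,fx=2.85,fy=2.85,interpolation=cv2.INTER_CUBIC))
```

```text
pivot [ 0.6448 -0.1076  0.038 ]
peg [ 0.5013 -0.217   0.062 ]
peg0 [ 0.5027 -0.2222  0.04  ]
stop [ 0.6392 -0.2969  0.03  ]
gpiv [0.6569 0.2836 0.038 ]
gpeg [0.507  0.1725 0.062 ]
cornerFL [ 0.6284 -0.0773  0.008 ]
cornerFR [ 0.6201 -0.3095  0.008 ]
cornerBL [ 0.7657 -0.0879  0.008 ]
[[-0.0002  0.256   0.9667]
 [-0.0014  0.9667 -0.256 ]
 [-1.     -0.0014  0.0002]]
```

View pics/c1.png

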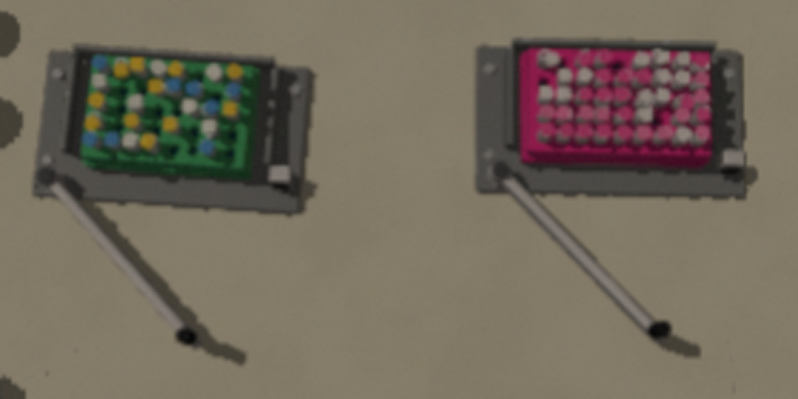

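```bash
python3 -m inch '[{"ty":-10,"tz":8,"jaw":0},{"ty":-10,"tz":8,"jaw":0},{"ty":-10,"tz":8,"jaw":0},{"ty":-10,"tz":8,"jaw":0},{"ty":-10,"tz":8,"jaw":0},{"ty":-10,"tz":8,"jaw":0},{"ty":-10,"tz":8,"jaw":0},{"ty":-10,"tz":8,"jaw":0},{"ty":-10,"tz":8,"jaw":0},{"ty":-10,"tz":8,"jaw":0},{"ty":-10,"tz":8,"jaw":0},{"ty":-10,"tz":8,"jaw":0}]' 20
```

```text
$[0]: bad value
```

```bash
python3 -m inch '[{"ty":-1,"tz":0.8,"jaw":0},{"ty":-2,"tz":1.6,"jaw":0},{"ty":-3,"tz":2.4,"jaw":0},{"ty":-4,"tz":3.2,"jaw":0},{"ty":-5,"tz":4,"jaw":0},{"ty":-6,"tz":4.8,"jaw":0},{"ty":-7,"tz":5.6,"jaw":0},{"ty":-8,"tz":6.4,"jaw":0},{"ty":-9,"tz":7.2,"jaw":0},{"ty":-10,"tz":8,"jaw":0},{"ty":-10,"tz":8,"jaw":0}]'
```

```text
$[0]: bad value
```

```bash
python3 -m inch '[{"wx":0,"wy":0,"wz":0,"tx":0,"ty":-1,"tz":0.8,"jaw":0.5}]'; python3 -m inch --help | head -30; python3 -c "
from h import *
s=observe();print(s['time'],s['tool_pos'],s['finger_gap'])"
```

```text
time: 0.18
tool_pos: [0.1709, 0.5734, 0.2255]
ee_rot: [0.7, 0.089, 0.703, -0.088]
ft_force: [-0.3, -0.2, 0.8]
finger_gap: 0.0887
0.1833 [0.1708685  0.57340737 0.22550675] 0.08870801225206273invalid input: not JSON, or not a number
```

```bash
python3 -m inch '[{"wx":0,"wy":0,"wz":0,"tx":0,"ty":-10,"tz":8,"jaw":0},{"wx":0,"wy":0,"wz":0,"tx":0,"ty":-10,"tz":8,"jaw":0},{"wx":0,"wy":0,"wz":0,"tx":0,"ty":-10,"tz":8,"jaw":0},{"wx":0,"wy":0,"wz":0,"tx":0,"ty":-10,"tz":8,"jaw":0},{"wx":0,"wy":0,"wz":0,"tx":0,"ty":-10,"tz":8,"jaw":0},{"wx":0,"wy":0,"wz":0,"tx":0,"ty":-10,"tz":8,"jaw":0},{"wx":0,"wy":0,"wz":0,"tx":0,"ty":-10,"tz":8,"jaw":0},{"wx":0,"wy":0,"wz":0,"tx":0,"ty":-10,"tz":8,"jaw":0},{"wx":0,"wy":0,"wz":0,"tx":0,"ty":-10,"tz":8,"jaw":0},{"wx":0,"wy":0,"wz":0,"tx":0,"ty":-10,"tz":8,"jaw":0},{"wx":0,"wy":0,"wz":0,"tx":0,"ty":-10,"tz":8,"jaw":0},{"wx":0,"wy":0,"wz":0,"tx":0,"ty":-10,"tz":8,"jaw":0}]'
```

```text
time: 1.18
tool_pos: [0.3307, 0.2176, 0.2268]
ee_rot: [0.701, 0.092, 0.701, -0.092]
ft_force: [-1.0, 0.6, -0.3]
finger_gap: 0.0097
```

```bash
python3 -m inch '[{"wx":4,"wy":0,"wz":0,"tx":0,"ty":-10.6,"tz":8.3,"jaw":0},{"wx":4,"wy":0,"wz":0,"tx":0,"ty":-10.6,"tz":8.3,"jaw":0},{"wx":4,"wy":0,"wz":0,"tx":0,"ty":-10.6,"tz":8.3,"jaw":0},{"wx":4,"wy":0,"wz":0,"tx":0,"ty":-10.6,"tz":8.3,"jaw":0},{"wx":4,"wy":0,"wz":0,"tx":0,"ty":-10.6,"tz":8.3,"jaw":0},{"wx":4,"wy":0,"wz":0,"tx":0,"ty":-10.6,"tz":8.3,"jaw":0},{"wx":4,"wy":0,"wz":0,"tx":0,"ty":-10.6,"tz":8.3,"jaw":0},{"wx":4,"wy":0,"wz":0,"tx":0,"ty":-10.6,"tz":8.3,"jaw":0},{"wx":4,"wy":0,"wz":0,"tx":0,"ty":-10.6,"tz":8.3,"jaw":0},{"wx":4,"wy":0,"wz":0,"tx":0,"ty":-10.6,"tz":8.3,"jaw":0},{"wx":4,"wy":0,"wz":0,"tx":0,"ty":-10.6,"tz":8.3,"jaw":0},{"wx":4,"wy":0,"wz":0,"tx":0,"ty":-10.6,"tz":8.3,"jaw":0}]'
python3 - <<'E'
from h import *
snap('wrist','w1.png'); print(observe()['tool_pos'])
E
```

```text
time: 2.18
tool_pos: [0.491, -0.1535, 0.2261]
ee_rot: [0.674, 0.212, 0.675, -0.212]
ft_force: [0.3, 1.1, 0.2]
finger_gap: 0.0005
[ 0.49051385 -0.15203504  0.2260121 ]
```

View pics/w1.png

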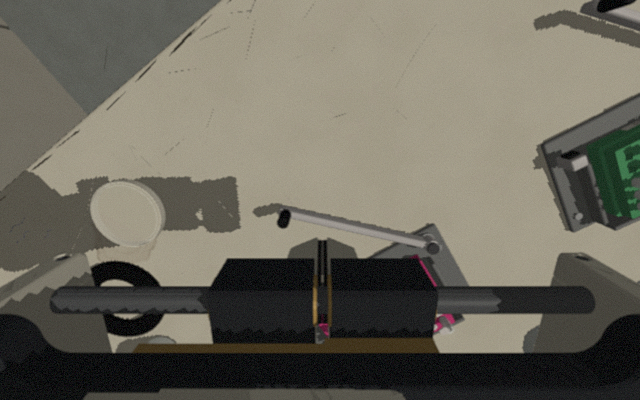

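The wrist view shows the pink peg's top at (285,214) and the pin's head at (433,243), with the closed fingers at (321,245).

Run:
```python
from h import *
f='w1.png'
p=ray(f,433,243,.038);g=ray(f,285,213,.062);print(p,g,np.hypot(*(p-g)[:2]))
d=np.load('pics/'+f+'.npz');E=d['extrinsics'];print(-E[:3,:3].T@E[:3,3])
q=observe()['tool_pos']
for z in (q[2],.02):
  print(cv2.projectPoints(np.array([[q[0],q[1],z]]),cv2.Rodrigues(E[:3,:3])[0],E[:3,3],d['mtx'],np.array([float(d['k1']),0,0,0]))[0])
```

```text
[ 0.63768094 -0.0880835   0.038     ] [ 0.49554648 -0.20767774  0.062     ] 0.18575518326771462
[ 0.42259586 -0.1059147   0.38426256]
[[[323.99154749 252.55515465]]]
[[[323.17106226 173.32949827]]]
```

```bash
python3 -m inch '[{"wx":0,"wy":0,"wz":0,"tx":1,"ty":0,"tz":0,"jaw":0},{"wx":0,"wy":0,"wz":0,"tx":2,"ty":0,"tz":0,"jaw":0},{"wx":0,"wy":0,"wz":0,"tx":3,"ty":0,"tz":0,"jaw":0},{"wx":0,"wy":0,"wz":0,"tx":4,"ty":0,"tz":0,"jaw":0},{"wx":0,"wy":0,"wz":0,"tx":5,"ty":0,"tz":0,"jaw":0},{"wx":0,"wy":0,"wz":0,"tx":5.6,"ty":0,"tz":0,"jaw":0},{"wx":0,"wy":0,"wz":0,"tx":6.2,"ty":0,"tz":0,"jaw":0},{"wx":0,"wy":0,"wz":0,"tx":6.6,"ty":0,"tz":0,"jaw":0},{"wx":0,"wy":0,"wz":0,"tx":6.8,"ty":0,"tz":0,"jaw":0},{"wx":0,"wy":0,"wz":0,"tx":6.8,"ty":0,"tz":0,"jaw":0}]'
python3 - <<'E'
from h import *
snap('wrist','w2.png')
from scipy.spatial.transform import Rotation as R
np.set_printoptions(precision=4,suppress=True)
s=observe();q=s['ee_rot'];M=R.from_quat(np.r_[q[1:],q[0]]).as_matrix();print(s['tool_pos']);print(M)
piv=np.array([.640,-.092]);t=s['tool_pos'][:2]
for off in (.02,.01):
 for a in (.85,.65,.45,.25,.1,.04,0):   # angle from -y in world
  b=np.array([-np.sin(a),-np.cos(a)]);n=np.array([-b[1],b[0]]);p=piv+.15*b-off*n
  print(off,a,p,M[:2,1:].T@(p-t)/.03)
E
```

```text
time: 3.07
tool_pos: [0.4895, -0.1511, 0.0217]
ee_rot: [0.674, 0.211, 0.676, -0.21]
ft_force: [0.7, 0.3, -0.9]
finger_gap: 0.0003
[ 0.49   -0.1518  0.0225]
[[-0.0009  0.5694  0.822 ]
 [ 0.001   0.8221 -0.5694]
 [-1.      0.0004 -0.0013]]
0.02 0.85 [ 0.5141 -0.176 ] [-0.2051  1.1204]
0.02 0.65 [ 0.5333 -0.1993] [-0.4803  2.0893]
0.02 0.45 [ 0.5567 -0.2184] [-0.5575  3.0935]
0.02 0.25 [ 0.5835 -0.2324] [-0.4337  4.093 ]
0.02 0.1 [ 0.6051 -0.2393] [-0.2116  4.8156]
0.02 0.04 [ 0.614  -0.2411] [-0.0928  5.0939]
0.02 0 [ 0.62  -0.242] [-0.0045  5.2753]
0.01 0.85 [ 0.5207 -0.1835] [-0.2857  1.4439]
0.01 0.65 [ 0.5413 -0.2054] [-0.495   2.4223]
0.01 0.45 [ 0.5658 -0.2227] [-0.5058  3.4228]
0.01 0.25 [ 0.5932 -0.2349] [-0.3176  4.4055]
0.01 0.1 [ 0.6151 -0.2403] [-0.0501  5.1072]
0.01 0.04 [ 0.624  -0.2415] [0.0859 5.3753]
0.01 0 [ 0.63  -0.242] [0.1853 5.5493]
```

View pics/w2.png

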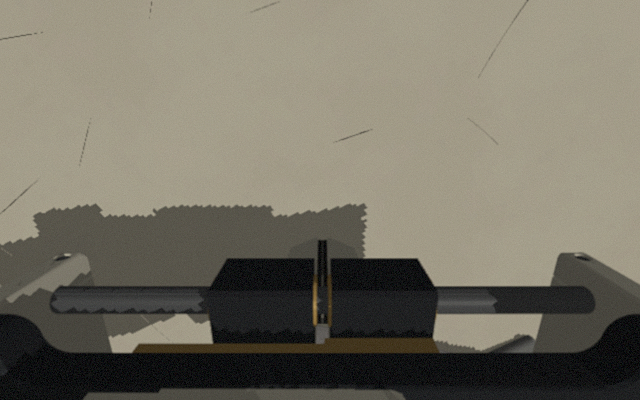

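```bash
python3 -m inch '[{"wx":0,"wy":0,"wz":0,"tx":0,"ty":-0.1,"tz":0.4,"jaw":0},{"wx":0,"wy":0,"wz":0,"tx":0,"ty":-0.2,"tz":0.8,"jaw":0},{"wx":-0.3,"wy":0,"wz":0,"tx":0,"ty":-0.3,"tz":1.2,"jaw":0},{"wx":-0.8,"wy":0,"wz":0,"tx":0,"ty":-0.4,"tz":1.6,"jaw":0},{"wx":-1.3,"wy":0,"wz":0,"tx":0,"ty":-0.5,"tz":2,"jaw":0},{"wx":-1.8,"wy":0,"wz":0,"tx":0,"ty":-0.5,"tz":2.3,"jaw":0},{"wx":-2.3,"wy":0,"wz":0,"tx":0,"ty":-0.5,"tz":2.6,"jaw":0},{"wx":-2.8,"wy":0,"wz":0,"tx":0,"ty":-0.5,"tz":2.9,"jaw":0},{"wx":-3.3,"wy":0,"wz":0,"tx":0,"ty":-0.5,"tz":3.2,"jaw":0},{"wx":-3.8,"wy":0,"wz":0,"tx":0,"ty":-0.5,"tz":3.5,"jaw":0},{"wx":-4.4,"wy":0,"wz":0,"tx":0,"ty":-0.4,"tz":3.8,"jaw":0},{"wx":-5,"wy":0,"wz":0,"tx":0,"ty":-0.4,"tz":4,"jaw":0}]'
python3 - <<'E'
from h import *
from scipy.spatial.transform import Rotation as R
np.set_printoptions(precision=4,suppress=True)
snap('scene','s2.png');im=cv2.imread('pics/s2.png')[150:300,220:460];cv2.imwrite('pics/s2c.png',cv2.resize(im,None,fx=3,fy=3))
s=observe();q=s['ee_rot'];M=R.from_quat(np.r_[q[1:],q[0]]).as_matrix();print(s['tool_pos'],s['ft_force']);print(M)
E
```

```text
time: 4.12
tool_pos: [0.5831, -0.2313, 0.024]
ee_rot: [0.705, 0.059, 0.704, -0.059]
ft_force: [-1.2, 0.4, 0.5]
finger_gap: 0.0005
[ 0.5838 -0.2321  0.0242] [ 0.5872 -0.9067  0.3583]
[[ 0.0025  0.1637  0.9865]
 [-0.001   0.9865 -0.1637]
 [-1.     -0.0006  0.0026]]
```

View pics/s2c.png

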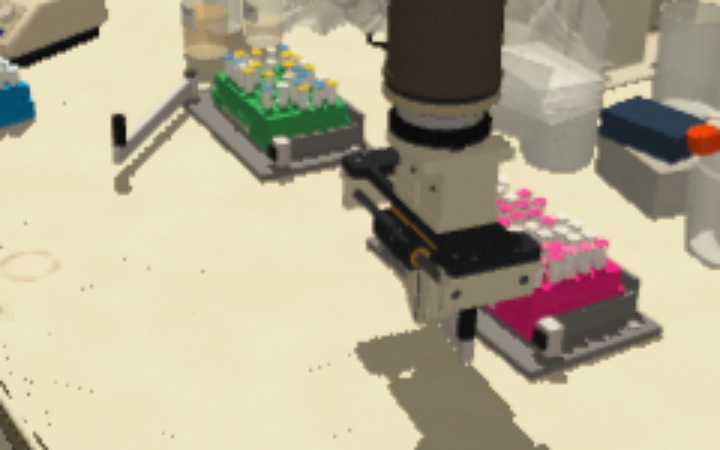

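The bar has swung along: its peg is at crop (465,330), just in front of the dock, and the green bar is unchanged.

```bash
python3 -m inch '[{"wx":-0.3,"wy":0,"wz":0,"tx":0.03,"ty":0,"tz":0.2,"jaw":0},{"wx":-0.6,"wy":0,"wz":0,"tx":0.05,"ty":0,"tz":0.4,"jaw":0},{"wx":-0.9,"wy":0,"wz":0,"tx":0.05,"ty":0,"tz":0.6,"jaw":0},{"wx":-1.2,"wy":0,"wz":0,"tx":0.05,"ty":0,"tz":0.8,"jaw":0},{"wx":-1.5,"wy":0,"wz":0,"tx":0.05,"ty":0,"tz":0.9,"jaw":0},{"wx":-1.5,"wy":0,"wz":0,"tx":0.05,"ty":0,"tz":1,"jaw":0},{"wx":-1.5,"wy":0,"wz":0,"tx":0.05,"ty":0,"tz":1,"jaw":0}]'; python3 -m inch '[{"wx":0,"wy":0,"wz":0,"tx":0,"ty":0,"tz":0.1,"jaw":0},{"wx":0,"wy":0,"wz":0,"tx":0,"ty":0,"tz":0.1,"jaw":0}]'
```

```text
time: 4.75
tool_pos: [0.6119, -0.2369, 0.0211]
ee_rot: [0.707, 0.014, 0.707, -0.014]
ft_force: [-0.5, -0.1, 0.1]
finger_gap: 0.0003
time: 4.92
tool_pos: [0.6145, -0.2371, 0.0212]
ee_rot: [0.707, 0.015, 0.707, -0.014]
ft_force: [-0.0, 0.1, -0.1]
finger_gap: 0.0001
```

```bash
for i in 1; do python3 -m inch '[{"wx":0,"wy":0,"wz":0,"tx":0,"ty":0,"tz":0.1,"jaw":0},{"wx":0,"wy":0,"wz":0,"tx":0,"ty":0,"tz":0.15,"jaw":0},{"wx":0,"wy":0,"wz":0,"tx":0,"ty":0,"tz":0.2,"jaw":0}]'; done
python3 - <<'E'
from h import *
snap('scene','s3.png');im=cv2.imread('pics/s3.png')[190:290,320:460];cv2.imwrite('pics/s3c.png',cv2.resize(im,None,fx=5,fy=5))
E
```

```text
time: 5.17
tool_pos: [0.6203, -0.2375, 0.0212]
ee_rot: [0.707, 0.014, 0.707, -0.014]
ft_force: [-1.2, -0.7, -0.2]
finger_gap: 0.0004
```

View pics/s3c.png

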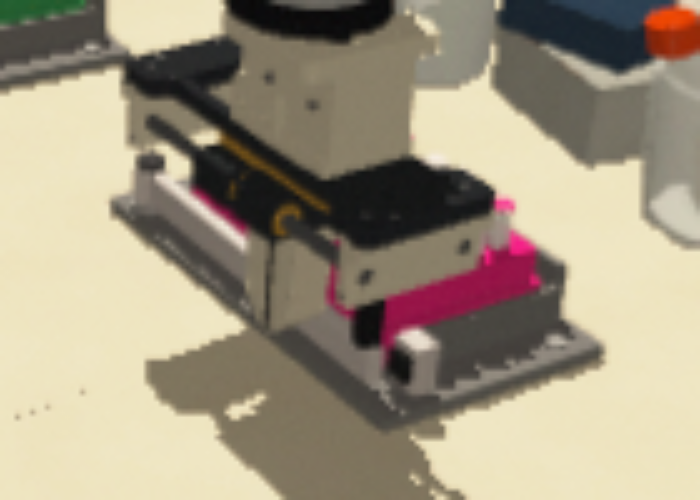

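The bar now lies over the dock's front edge, with its peg at crop (368,322), not quite at the stop block (410,360). I'll push on until the force rises.

```bash
python3 -m inch '[{"wx":0,"wy":0,"wz":0,"tx":0,"ty":0,"tz":0.1,"jaw":0},{"wx":0,"wy":0,"wz":0,"tx":0,"ty":0,"tz":0.15,"jaw":0},{"wx":0,"wy":0,"wz":0,"tx":0,"ty":0,"tz":0.15,"jaw":0}]';  python3 -m inch '[{"wx":0,"wy":0,"wz":0,"tx":0,"ty":0,"tz":0.1,"jaw":0},{"wx":0,"wy":0,"wz":0,"tx":0,"ty":0,"tz":0.1,"jaw":0}]'
```

```text
time: 5.47
tool_pos: [0.6232, -0.2376, 0.0209]
ee_rot: [0.706, 0.015, 0.708, -0.014]
ft_force: [-5.4, -0.4, 3.2]
finger_gap: 0.0005
time: 5.63
tool_pos: [0.6234, -0.2376, 0.0207]
ee_rot: [0.704, 0.015, 0.71, -0.014]
ft_force: [-15.2, 1.1, 10.1]
finger_gap: 0.0005
```

Contact is hard: force up to 15 N with no further motion. I'll back off and check.

```bash
python3 -m inch '[{"wx":0,"wy":0,"wz":0,"tx":0,"ty":0,"tz":-0.3,"jaw":0},{"wx":0,"wy":0,"wz":0,"tx":0,"ty":0,"tz":-1,"jaw":0},{"wx":0,"wy":0,"wz":0,"tx":0,"ty":0,"tz":-2,"jaw":0},{"wx":0,"wy":0,"wz":0,"tx":-1,"ty":0,"tz":-3,"jaw":0},{"wx":0,"wy":0,"wz":0,"tx":-2,"ty":0,"tz":-4,"jaw":0},{"wx":0,"wy":0,"wz":0,"tx":-3,"ty":1,"tz":-4,"jaw":0},{"wx":0,"wy":0,"wz":0,"tx":-4,"ty":2,"tz":-4,"jaw":0},{"wx":0,"wy":0,"wz":0,"tx":-5,"ty":3,"tz":-4,"jaw":0},{"wx":0,"wy":0,"wz":0,"tx":-6,"ty":4,"tz":-4,"jaw":0},{"wx":0,"wy":0,"wz":0,"tx":-6,"ty":5,"tz":-4,"jaw":0},{"wx":0,"wy":0,"wz":0,"tx":-6,"ty":5,"tz":-4,"jaw":0}]'
python3 - <<'E'
from h import *
snap('scene','s4.png');snap('top','t4.png')
a=cv2.resize(cv2.imread('pics/s4.png')[190:290,320:460],(560,400));b=cv2.resize(cv2.imread('pics/t4.png')[130:270,180:460],(560,280))
c=np.vstack([a[:320],b]);cv2.imwrite('pics/c4.png',c)
E
```

```text
time: 6.55
tool_pos: [0.5162, -0.0755, 0.2035]
ee_rot: [0.709, 0.013, 0.705, -0.01]
ft_force: [0.2, 0.7, -1.2]
finger_gap: 0.0003
```

View pics/c4.png

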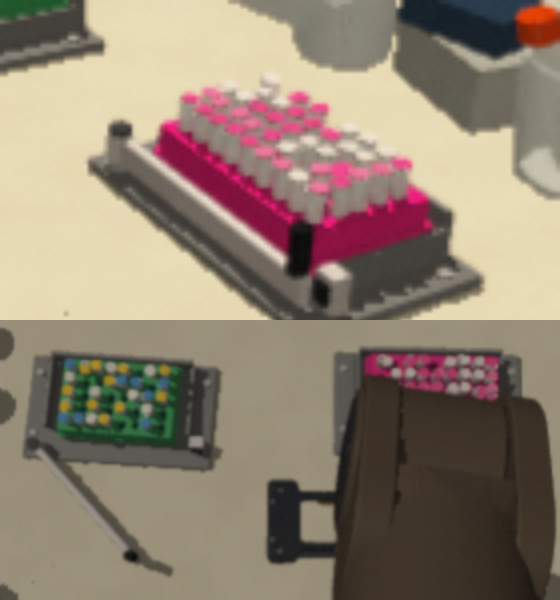

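The scene view shows the bar along the dock's front with its peg at full-image (394.7,247) and pin at (350,222). The green bar is unmoved. I'll check the angle numerically.

Run:
```python
from h import *
f='s4.png'
P=lambda u,v,z: ray(f,320+u/4,190+v/4,z)
p=P(120,127,.038);g=P(300,228,.062);d=(g-p)[:2]
print(p,g,np.hypot(*d),'bar ang',np.arctan2(-d[0],-d[1]))
l=P(90,163,.008);r=P(480,280,.008);print(l,r)
im=cv2.imread('pics/s4.png')[210:285,335:445];cv2.imwrite('pics/c5.png',cv2.resize(im,None,fx=7,fy=7,interpolation=cv2.INTER_CUBIC))
```

```text
[ 0.64378386 -0.09223526  0.038     ] [ 0.63376517 -0.28150129  0.062     ] 0.18953101436292832 bar ang 0.05288507628634332
[ 0.63012501 -0.07857658  0.008     ] [ 0.74943973 -0.31757368  0.008     ]
```

View pics/c5.png

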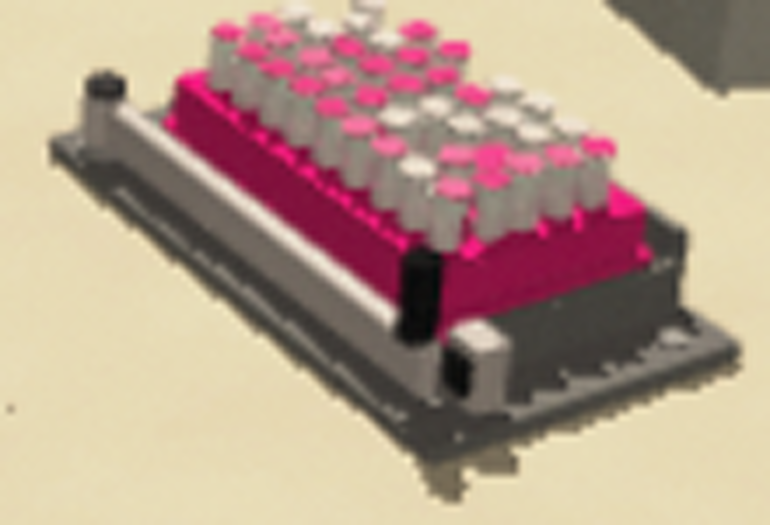

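Run:
```python
from h import *
f='s4.png'
P=lambda u,v,z: ray(f,335+(u-3)/7,210+(v-3)/7,z)
A=lambda a,b:(np.arctan2(-(b-a)[0],-(b-a)[1]),np.hypot(*(b-a)[:2]))
l,r,b=P(52,140,.008),P(425,438,.008),P(740,352,.008)
print('front',A(l,r),l,r); print('side',np.arctan2((b-r)[1],(b-r)[0]),np.hypot(*(b-r)[:2]))
print('bar',A(P(105,84,.038),P(424,254,.062)))
print('bar top edge',A(P(130,112,.032),P(392,320,.032)))
a,c,b=(ray('top1.png',180+u/2.85,130+v/2.85,.008) for u,v in((477,192),(745,197),(478,45)))
print('top front',A(a,c),'side',np.arctan2((b-a)[1],(b-a)[0]))
```

```text
front (np.float64(0.03834139180001674), np.float64(0.2285274354313787)) [ 0.6326675 -0.0724879  0.008    ] [ 0.62390758 -0.30084738  0.008     ]
side -0.1306567507831085 0.1276725864533608
bar (np.float64(0.03224817086050831), np.float64(0.1871059242278094))
bar top edge (np.float64(0.06179320230331255), np.float64(0.16353021475748902))
top front (np.float64(0.043702538212011), np.float64(0.23742190245662695)) side -0.045416434556037735
```

```bash
python3 -c "
from workcell import *
print(observe()['ft_force']);print(job_done())"
```

```text
[ 1.32439669  0.01199539 -0.61656768]
the job is handed in; nothing more can be done
None
```

I pushed the pink dock's bar shut with the closed fingers until it met a hard stop. I then backed the arm well clear and handed the job in at about 6.7 s. No verdict was reported.

- **Stop contact:** on the last push the wrist force rose to about 15 N, while the tool moved only about 0.2 mm. That fits the bar being home against its stop.
- **Bar angle:** in the scene camera the bar lies at 0.03 to 0.06 rad in the world frame, depending on which points I measured. The dock's front edge lies at about 0.04 rad, so the bar is shut to within roughly 0.02 rad.
- **Disagreements:** one check of the dock's side edge gave -0.13 rad, probably from a poorly picked corner. The top view gave -0.045 rad for the same direction, so I discounted it. The wrist camera also placed the bar about 8 mm off from the top camera at the start, and I averaged the two.
- **Other bar:** the green bar looks unmoved in the top view, judged by eye and not measured. The wrist force was back to about zero, with the gripper touching nothing.

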